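# Load the veneer press and turn on its air

### The arm

A 6-joint arm with a two-finger parallel gripper is mounted at the origin on the work surface. World frame = base frame: x ahead of the robot, y to its left, z up, the work surface at z = 0. Lengths are in m, angles in rad, forces in N, time in s.
With the tool pointing down it reaches from about 0.35 to 0.975 m from the base axis. Payload 4.9 kg.
Tool frame: the origin (TCP) lies midway between the tips of the shut fingers; the grasp point (between the pads) lies 19 mm behind it; z points along the fingers, y is the line along which they close (so a half turn about z gives the same grasp; the last joint's range is limited). The gripper opens to 85 mm and grips with 20 to 120 N. Pads are 22 mm wide; open, the fingers measure 114 mm over their backs; the gripper's body (76 mm by 85 mm) begins 54 mm behind the grasp point. The pads swing forward as they close: fully open they stand 13 mm farther back than shut.
Start: joints at [-1.227, 0.053, 1.613, -0, 1.476, -0.119], TCP at [0.279, -0.559, 0.231] pointing down, gripper open.
Joint ranges: [-3.01, 3.01], [-1.01, 2.22], [0.06, 2.58], [-1.02, 4.17], [0.09, 2.62], [-3.14, 3.14]. Speed limits (rad/s): [2.57, 2.57, 3.14, 3.14, 3.14, 3.14].

### API

Orientations are given as a rotation vector (axis times angle).
In Python, from station import ctrl, optics, job gives the robot as it stands.
- The arm moves only by the shell command python3 -m jog 'ROWS' [OPENING] [FORCE]. ROWS is JSON, a list of rows, each a list of 2 entries, a list of its own where there are three numbers: the shift along the tool's x, y, z in m, then the turn, a rotation vector about the tool's x, y, z in rad. A call has 1 to 5 rows; each row is the pose to reach, as a shift and turn from the pose commanded when the call began, along the tool's axes at that moment; what a row does not reach only later rows make up. A row lasts 1/10 s, in which the tool goes at most 50 mm and 8.59 degrees, less where a joint would pass 70% of its speed; a pose out of reach is approached as far as the arm can. A call with a gripper value outside its range is refused whole. OPENING is the opening, from 0 (shut) to 1 (fully open), set as the call begins (- or left out, the last holds). The fingers move at their own pace and stop on an object; FORCE is the grip in N (left out, the last holds). Time passes only in rows, so rows that repeat a pose let the fingers close. It gives the time, the measured TCP pose, the force, the opening and the grip force at its end, in the units of the state.
- ctrl.get_obs(): the state, without advancing time (a new reading comes with each control period).
- optics.get_image(name): name is "scene" or "side" or "wrist"; returns a dict with "image" (480x640x3 uint8, blue, green, red), "fx", "fy", "cx", "cy" (pixels), "rvec" (rotation vector, rad) and "tvec" (3), from world to camera coordinates, as OpenCV has them; the wrist camera has in their place "mount" (4x4, takes a point from camera to tool coordinates, whose origin is the TCP and whose axes are the flange's). Camera axes: x right, y down, z forward; pixel columns grow to the right and rows downward; lengths in m; the calibration is good to about 2 mm. A picture is of the moment at which its call begins: read the wrist's pose just before it. There is no depth.
- job.finish_job(): hands the job in; it is judged then, once.
The state is a dict: "t": time; "q": joint angles; "dq": joint speeds; "effort": joint torques, N m; "tool_pos": TCP position; "tool_rot": TCP orientation; "contact_force": force on the tool from outside, world axes, zero at the start; "wrist_torque": the same for the moment, N m; "opening": finger opening in m; "grip_force": force on a finger pad.
Only numpy, scipy, OpenCV 4.12 (cv2) and the standard library are available. Lean on these libraries where they do the work, as an engineer would, in place of code of your own. Each camera call takes 0.05 s, during which the arm holds its last target. There are 200 camera calls.

### The job

Load the press for a run: first shut the air valve completely (lever square across the pipe), then lay each striped billet lengthways in its own lane of the sloping bed and push it up under the clamp beams until it rests fully against the red top stop, and turn the outer black ring of the pressure control so that its pointer is at the green mark, without moving the red inner knob. Only when all billets on the table are home and the pressure is set, open the air valve exactly half way (lever at 45 degrees) and leave it there. Leave the other things on the bench where they are.

Things in the scene. Friction and masses are not known exactly. Their poses are not given: they have to be found in the camera images.
- billet_orange: Loose rectangular billet glued from old skateboard veneers, striped orange, red and pale wood: 120 long (its x) x 38 wide (y) x 32 high (z) mm, about 0.12 kg; origin at its centre. Either end may go first. May be absent.
- billet_blue: Loose rectangular billet glued from old skateboard veneers, striped blue, white and pale wood: 120 long (its x) x 38 wide (y) x 32 high (z) mm, about 0.12 kg; origin at its centre. Either end may go first. May be absent.
- billet_green: Loose rectangular billet glued from old skateboard veneers, striped green, yellow and pale wood: 120 long (its x) x 38 wide (y) x 32 high (z) mm, about 0.12 kg; origin at its centre. Either end may go first. May be absent.
- ramp: Sloping grey bed of the press. Origin: mid-width where it meets the red top stop. x points 8 degrees uphill, away from the robot, squarely into the stop; y left across the lanes; z square to the bed. Bed surface: z = 0, from x = -224 mm (low open end, 11 mm above the table) to the stop face at x = 0 (30 mm high). A billet fully home has its centre at x = -60 mm. It stays where left.
- lane_left (a point): Centre of the left lane (ramp y = +74 mm) on the bed at the stop; axes as ramp. Each lane is 52 mm wide between pale wooden strips 9 mm high that run from ramp x = -190 mm to the stop; neighbouring lanes are 74 mm apart.
- lane_middle (a point): Centre of the middle lane (ramp y = 0) on the bed at the stop; axes as ramp.
- lane_right (a point): Centre of the right lane (ramp y = -74 mm) on the bed at the stop; axes as ramp.
- beam (a point): Middle of the lower of two blue clamp beams across all lanes (ramp x = -55 to -69 and -18 to -32 mm), undersides 50 and tops 62 mm (bolts 68) above the bed. This point is on the underside at x = -62. Billets cannot be lowered in from above there: lay them on the bed below the beams, then push up underneath. Blue side cheeks at y = +-125 mm, x = -76 to 0, 66 mm high.
- valve (a joint): Yellow lever of the air ball valve, turning about a vertical axis, rad: 0 = shut (square across the pipe, pointing along -x of valve_hub, at an end stop); grows clockwise seen from above; 0.785 = half open (45 degrees); 1.571 = fully open (along the pipe, to +y of valve_hub). Stays where it is left; about 0.12 N m turns it.
- valve_hub (a point): On the axis of the valve lever, at the lever's mid-height, 74 mm above the table; axes of the fixed valve base (z up, pipe along y). The lever is a bar 14 mm wide, 16 mm high, reaching 93 mm out from this axis. Below it are the 22 mm steel pipe (top 41 mm above the table), and a brass valve body 36 x 50 mm with its top 48 mm above the table.
- valve_grip (a point): Point in the middle of the yellow lever's bar, 72 mm out from the valve axis, moving with the lever: the place to pinch it.
- outer_ring (a joint): Outer (coarse) black ring of the concentric pressure control, rad: 0 = its white pointer is towards -x of regulator_hub; grows clockwise seen from above; 1.571 = pointer at the green mark (+y of regulator_hub). Turns from -0.9 to 3.6, stays where left; about 0.05 N m.
- inner_knob (a joint): Inner (fine) red knob of the same control, on the same axis above the ring, rad, same sense and zero. Turns freely and independently (0.02 N m). To be left alone.
- regulator_hub (a point): On the common vertical axis of the two knobs, at mid-height of the outer ring, 52 mm above the table; axes of the fixed grey housing (110 x 110 x 36 mm, white dial on top; z up). Outer ring: 60 mm diameter, from 40 to 64 mm above the table. Inner knob: 28 mm diameter, from 65 to 91 mm above the table.
- outer_pointer (a point): Outer end of the white pointer on the top rim of the black ring, 30 mm from the axis.
- inner_pointer (a point): Rim of the red inner knob's top where its white pointer line ends, 14 mm from the axis.
- green_mark (a point): Green mark on the white dial, 42 mm from the axis: where the outer ring's pointer belongs.
- glue_bottle: White glue bottle with green cap, 60 diameter x 170 mm, origin under its base. Leave alone.
- tape_roll: Red roll, 90 mm diameter, 30 high, origin under its centre. Leave alone.
- phone: Black phone, 150 x 72 x 9 mm, origin under its centre. Leave alone.
- brush: Brush lying on the table along its x, origin beneath it. Leave alone.
- screwdriver: Screwdriver lying on the table along its x, origin beneath it. Leave alone.
- skate_wheel: Yellow skateboard wheel standing flat, 54 mm diameter, 34 high, origin under its centre. Leave alone.
Mind the look-alikes: they are no part of the job. Leave any purple look-alike of the part that bears valve alone.

How it is judged:
By the outcome, as a careful person would: the job done as asked, in the order asked, and still so for the second after the job is handed in, with the robot touching nothing.
Of billet_orange, billet_blue, billet_green only 2 to 3 are there at a start; the rules pass over those that are not, and their reading is None.
At some moment in a run one of billet_orange, billet_blue, billet_green may be knocked a few centimetres aside while the robot is not near it.
Once in a run the grip may slacken for a moment while it holds something.
It also fails if it takes over 210 s, if anything falls off the work surface, if the arm or the gripper's body presses on something with over 40 N, if the wrist force passes 120 N, or if a joint passes its speed limit or range.

## Working session

There is one attempt and no reset: what is moved stays moved. The work goes in short steps, Python scripts to look and compute and a shell command to move; the robot and the scene stay as the last step left them, time stands still between calls to the robot, and variables do not carry over. Pictures are saved under pics/ and viewed, at most 14 in all, crops included, and the job is handed in when it is done.

```bash
ls; mkdir -p pics; cat > h.py <<'E'
import numpy as np, cv2
from station import ctrl, optics, job
R_=lambda r: cv2.Rodrigues(np.array(r,float))[0]
def cam(name):
    o=ctrl.get_obs(); d=optics.get_image(name)
    K=np.array([[d['fx'],0,d['cx']],[0,d['fy'],d['cy']],[0,0,1]])
    if name=='wrist':
        T=np.eye(4);T[:3,:3]=R_(o['tool_rot']);T[:3,3]=o['tool_pos']
        M=T@np.array(d['mount'])
        R=M[:3,:3];c=M[:3,3]
    else:
        R=R_(d['rvec']).T; c=-R@np.array(d['tvec']).ravel()
    return dict(im=d['image'],K=K,R=R,c=c)
def ray(C,uv):
    return C['R']@np.linalg.inv(C['K'])@np.array([uv[0],uv[1],1.])
def onz(C,uv,z):
    r=ray(C,uv); return C['c']+r*(z-C['c'][2])/r[2]
def proj(C,p):
    q=C['K']@(C['R'].T@(np.array(p)-C['c'])); return q[:2]/q[2]
def save(C,n): cv2.imwrite('pics/'+n+'.png',C['im']); import pickle; pickle.dump(C,open('pics/'+n+'.pkl','wb'))
def load(n): import pickle; return pickle.load(open('pics/'+n+'.pkl','rb'))
E
python3 - <<'E'
from h import *
for n in ['scene','side','wrist']:
    C=cam(n); save(C,n+'0'); print(n,C['c'],C['R'][:,2],C['K'][0,0])
o=ctrl.get_obs(); print(o)
E
```

```text
pics
scene [ 1.53235607 -0.42655141  1.14027897] [-0.67187644  0.2535405  -0.69591613] 586.6064133667112
side [0.32851047 0.81347343 1.017719  ] [ 0.12841675 -0.67565507 -0.72594722] 450.9280251078981
wrist [ 0.34778637 -0.52350524  0.37342774] [-0.27023993 -0.13230918 -0.95365857] 388.1094880487478
{'t': 0.15, 'q': array([-1.22696880e+00,  5.32239726e-02,  1.61396466e+00, -2.39374760e-05,
        1.47600800e+00, -1.18970129e-01]), 'dq': array([-0.00094339, -0.00240348, -0.00570593, -0.00037099,  0.00073705,
        0.00016575]), 'effort': array([ 3.19081237e-04, -3.94241953e+01, -3.70721877e+01, -1.02921238e-04,
        4.67894468e-03, -3.26113468e-05]), 'tool_pos': array([ 0.27888027, -0.55879064,  0.23034214]), 'tool_rot': array([-3.05630874e+00, -7.20129199e-01,  3.19700712e-04]), 'contact_force': array([-1.10519042,  0.20670059, -0.21994608]), 'wrist_torque': array([-0.01029327,  0.02883615,  0.00179087]), 'grip_force': 0.0, 'opening': 0.08539727066413422}
```

View pics/scene0.png

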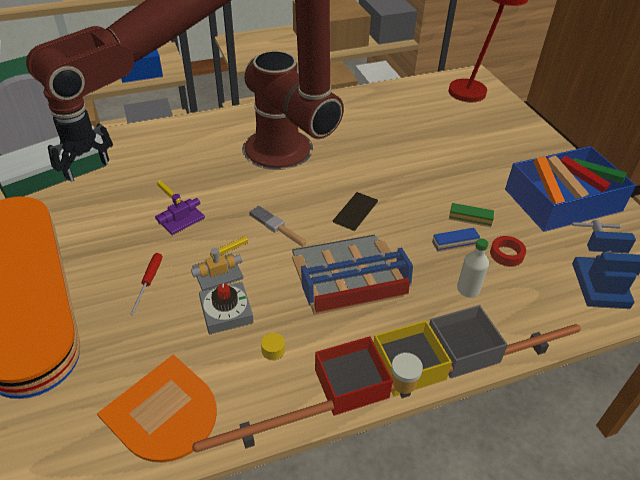

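View pics/side0.png

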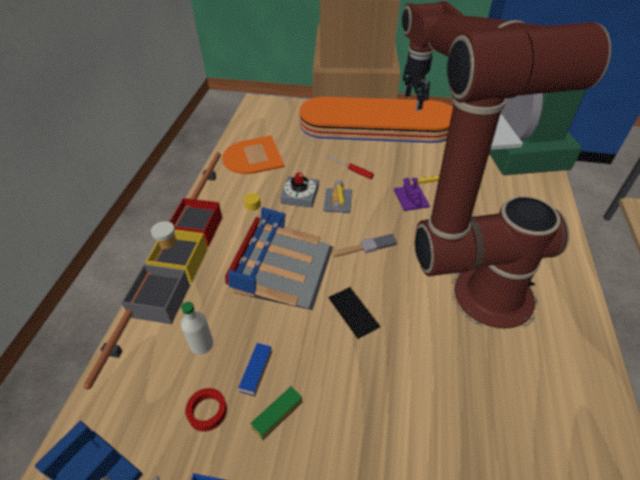

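The scene shows a blue billet at about (458,239) and a green one at (472,213). There is no loose orange billet; the orange stick is in the blue scrap box. The yellow valve lever is at about (233,244), the regulator at (226,302) and the ramp at (352,272). The purple valve at (180,212) is the look-alike.

```bash
python3 - <<'E'
from h import *
A=load('scene0');B=load('side0')
a=cv2.resize(A['im'][225:345,185:425],None,fx=3.3,fy=3.3,interpolation=cv2.INTER_CUBIC)
b=cv2.resize(B['im'][165:315,215:365],None,fx=3.9,fy=3.9,interpolation=cv2.INTER_CUBIC)
cv2.imwrite('pics/cropA.png',a);cv2.imwrite('pics/cropB.png',b)
def blob(C,lo,hi,box,name,z):
    h=cv2.cvtColor(C['im'],cv2.COLOR_BGR2HSV);m=cv2.inRange(h,lo,hi)
    k=np.zeros_like(m);x0,y0,x1,y1=box;k[y0:y1,x0:x1]=255;m&=k
    cs,_=cv2.findContours(m,0,2);c=max(cs,key=cv2.contourArea)
    r=cv2.minAreaRect(c);P=[onz(C,p,z)[:2] for p in cv2.boxPoints(r)]
    P=np.array(P);e=[P[1]-P[0],P[2]-P[1]];L=max(e,key=np.linalg.norm)
    print(name,np.round(r[0],1),'ctr',onz(C,r[0],z).round(4),'lens',np.linalg.norm(e,axis=1).round(3),'ang',np.degrees(np.arctan2(L[1],L[0])).round(1))
blu=((100,120,60),(125,255,255));gr=((45,100,40),(85,255,255))
blob(A,*blu,(425,222,488,258),'blueA',.028);blob(A,*gr,(440,198,500,230),'greenA',.03)
blob(B,*blu,(235,335,280,400),'blueB',.028);blob(B,*gr,(245,380,310,445),'greenB',.03)
E
```

```text
blueA [456.5 235.8] ctr [0.5845 0.3376 0.028 ] lens [0.131 0.043] ang 84.9
greenA [472.2 211. ] ctr [0.5101 0.4298 0.03  ] lens [0.042 0.122] ang 55.6
blueB [254.8 367.1] ctr [0.5826 0.3379 0.028 ] lens [0.122 0.04 ] ang -94.1
greenB [275.8 410.4] ctr [0.5073 0.4308 0.03  ] lens [0.122 0.04 ] ang -124.0
```

View pics/cropA.png

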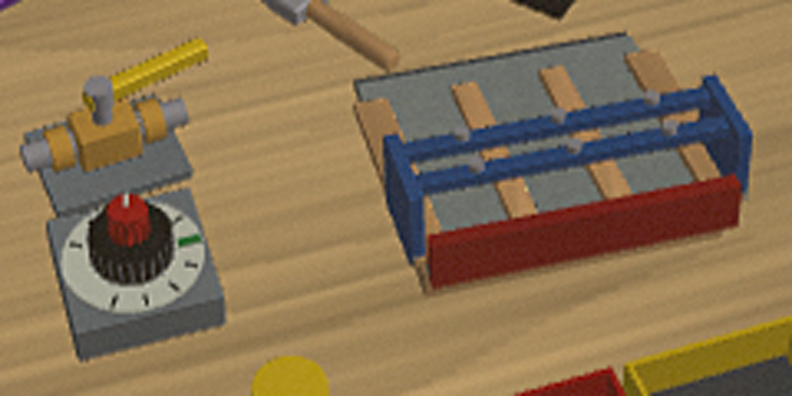

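View pics/cropB.png

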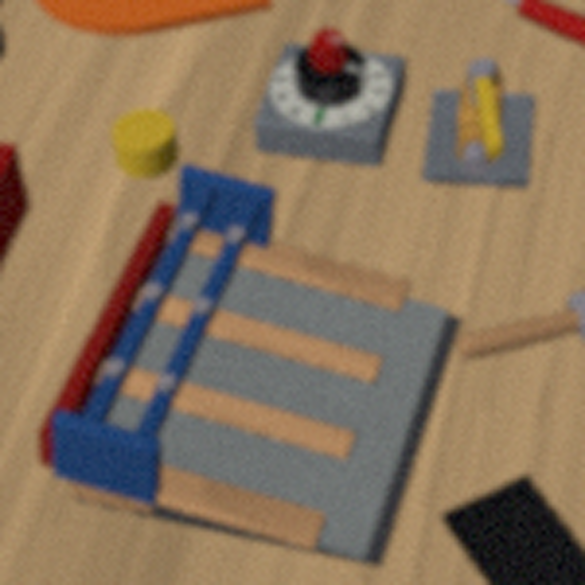

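The crops show the ramp's low-edge corners at A-crop (355,82)/(628,35) and B-crop (457,318)/(378,562). The valve lever runs from A-crop (98,85) to (207,48) and points roughly along the pipe. The green mark is at A-crop (189,240) and B-crop (319,117).

```bash
cat >> h.py <<'E'
def tri(A,ua,B,ub):
    ra,rb=ray(A,ua),ray(B,ub);ra/=np.linalg.norm(ra);rb/=np.linalg.norm(rb)
    s=np.linalg.lstsq(np.c_[ra,-rb],B['c']-A['c'],rcond=None)[0]
    p,q=A['c']+s[0]*ra,B['c']+s[1]*rb; return (p+q)/2,np.linalg.norm(p-q)
E
python3 - <<'E'
from h import *
A=load('scene0');B=load('side0')
a=lambda u,v:(185+u/3.3,225+v/3.3); b=lambda u,v:(215+u/3.9,165+v/3.9)
def pr(n,x):print(n,np.round(x[0],4),np.round(x[1],4))
pr('lowR',tri(A,a(355,82),B,b(457,318)));pr('lowL',tri(A,a(628,35),B,b(378,562)))
for n,u in [('lowR',a(355,82)),('lowL',a(628,35))]: print(n,onz(A,u,.011))
for n,u in [('lowR',b(457,318)),('lowL',b(378,562))]: print(n,onz(B,u,.011))
print('stop top back L/R A',onz(A,a(738,178),.072),onz(A,a(430,238),.072))
pr('stopR',tri(A,a(430,236),B,b(168,206)));pr('stopL',tri(A,a(738,178),B,b(45,432)))
pr('levtip',tri(A,a(205,45),B,b(487,80)))
pr('levtipend',tri(A,a(207,48),B,b(493,155)))
pr('stemtop',tri(A,a(98,84),B,b(484,68)))
pr('redtop',tri(A,a(127,198),B,b(330,38)))
pr('green',tri(A,a(189,240),B,b(319,117)))
# dial ellipse
for C,f,c in [(A,a,(134,252)),(B,b,(329,92))]: print('dialctr',onz(C,f(*c),.036))
# yellow lever mask ends
for C,box in [(A,(205,230,255,262)),(B,(325,175,352,210))]:
    h=cv2.cvtColor(C['im'],cv2.COLOR_BGR2HSV);m=cv2.inRange(h,(23,150,110),(33,255,255))
    x0,y0,x1,y1=box;k=np.zeros_like(m);k[y0:y1,x0:x1]=255;m&=k
    r=cv2.minAreaRect(cv2.findNonZero(m));P=cv2.boxPoints(r);print(r);
    L=sorted(P,key=lambda p:p[0] if C is A else p[1])
    for e in (L[:2],L[2:]): print(onz(C,np.mean(e,0),.076))
E
```

```text
lowR [ 0.4687 -0.0972  0.003 ] 0.0031
lowL [0.4867 0.1378 0.0025] 0.0065
lowR [ 0.4778081  -0.09875961  0.011     ]
lowL [0.49776923 0.13510895 0.011     ]
lowR [ 0.46663891 -0.09158396  0.011     ]
lowL [0.48329209 0.14072313 0.011     ]
stop top back L/R A [0.71853998 0.12118854 0.072     ] [ 0.69995252 -0.11339036  0.072     ]
stopR [ 0.6977 -0.1131  0.0721] 0.0011
stopL [0.7195 0.1192 0.0745] 0.0023
levtip [ 0.4806 -0.232   0.1152] 0.0367
levtipend [ 0.4594 -0.2151  0.0701] 0.0024
stemtop [ 0.4814 -0.306   0.0814] 0.0039
redtop [ 0.6115 -0.3116  0.0921] 0.001
green [ 0.6159 -0.2724  0.0368] 0.0036
dialctr [ 0.61533308 -0.31212209  0.036     ]
dialctr [ 0.61373539 -0.3085039   0.036     ]
((228.66098022460938, 246.84877014160156), (7.123988628387451, 40.71848678588867), 65.224853515625)
[ 0.49173075 -0.31888042  0.076     ]
[ 0.46184028 -0.21597318  0.076     ]
((339.989990234375, 194.42999267578125), (19.233304977416992, 3.8183767795562744), 81.8698959350586)
[ 0.48085914 -0.30227294  0.076     ]
[ 0.45867019 -0.21362992  0.076     ]
```

```bash
cat > g.py <<'E'
import sys
from h import *
from scipy.spatial.transform import Rotation as Ro
# target x y z yaw_of_tool_x [pitch deg: nose of tool x up]; prints shift+turn from current pose
x,y,z,yaw=map(float,sys.argv[1:5]);pit=float(sys.argv[5]) if len(sys.argv)>5 else 0
o=ctrl.get_obs();R0=Ro.from_rotvec(o['tool_rot'])
T=Ro.from_euler('z',yaw,degrees=True)*Ro.from_euler('y',-pit,degrees=True)*Ro.from_euler('x',180,degrees=True)
s=R0.inv().apply(np.array([x,y,z])-o['tool_pos']);w=(R0.inv()*T).as_rotvec()
print('t',round(o['t'],2),'q6',o['q'][5].round(2),'yaw',np.degrees(np.arctan2(*R0.as_matrix()[[1,0],0])).round(2),'shift',s.round(4),'turn',w.round(4),'rows',np.ceil(max(np.linalg.norm(s)/.05,np.degrees(np.linalg.norm(w))/8.59)))
E
python3 - <<'E'
from h import *
A=load('scene0');a=lambda u,v:(185+u/3.3,225+v/3.3)
p,q=onz(A,a(35,153),.03),onz(A,a(178,112),.03);print(p,q,np.degrees(np.arctan2(*(q-p)[[1,0]])))
E
python3 g.py 0.47 -0.26 0.22 104
```

```text
[ 0.49037549 -0.36101115  0.03      ] [ 0.48291094 -0.24640722  0.03      ] 93.72660774581693
t 0.15 q6 -0.12 yaw 26.52 shift [ 0.3044 -0.182   0.0107] turn [-1.2000e-03 -1.2000e-03 -1.3523e+00] rows 10.0
```

```bash
python3 -m jog '[[[0.03,-0.02,0],[0,0,-0.14]],[[0.06,-0.04,0],[0,0,-0.28]],[[0.09,-0.055,0],[0,0,-0.42]],[[0.12,-0.07,0],[0,0,-0.56]],[[0.15,-0.09,0.005],[0,0,-0.7]]]'; python3 g.py 0.47 -0.26 0.22 104
```

```text
t: 0.65
tool_pos: [0.3739, -0.411, 0.2267]
tool_rot: [2.62, 1.732, 0.0]
contact_force: [0.1, -0.3, -0.4]
opening: 0.0856
grip_force: 0.0
t 0.65 q6 -0.56 yaw 66.93 shift [0.1766 0.0293 0.0067] turn [ 0.0009  0.0009 -0.6469] rows 5.0
```

```bash
python3 -m jog '[[[0.04,0.005,0],[0,0,-0.13]],[[0.08,0.01,0],[0,0,-0.26]],[[0.12,0.02,0],[0,0,-0.39]],[[0.15,0.03,0],[0,0,-0.52]],[[0.177,0.03,0.007],[0,0,-0.645]]]' >/dev/null; python3 -m jog '[[[0,0,0],[0,0,0]],[[0,0,0],[0,0,0]],[[0,0,0],[0,0,0]]]'; python3 - <<'E'
from h import *
C=cam('wrist');save(C,'w1');A=load('scene0')
E
```

```text
t: 1.45
tool_pos: [0.4705, -0.2619, 0.2194]
tool_rot: [1.945, 2.467, -0.001]
contact_force: [-0.6, -0.0, 0.1]
opening: 0.0855
grip_force: 0.0
```

View pics/w1.png

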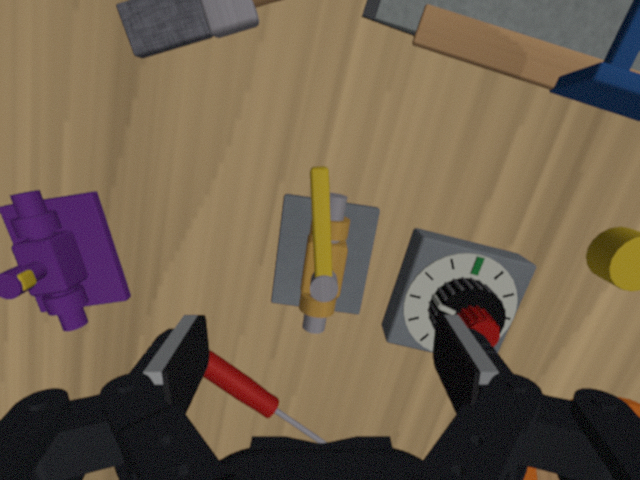

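The wrist view shows the lever from its stem at (323,288) to its tip at (319,168), with the pipe from (337,200) to (314,328). The green mark is at (477,265), and the ring's white pointer is at about (447,310).

```bash
python3 - <<'E'
from h import *
C=load('w1');h=cv2.cvtColor(C['im'],cv2.COLOR_BGR2HSV)
m=cv2.inRange(h,(22,150,80),(32,255,255));m[:, :300]=0;m[:,345:]=0;m[:150]=0;m[285:]=0
r=cv2.minAreaRect(cv2.findNonZero(m));P=sorted(cv2.boxPoints(r),key=lambda p:p[1]);t=np.mean(P[:2],0);s=np.mean(P[2:],0)
pt,ps=onz(C,t,.082),onz(C,s,.082);print('tip',t,pt,'near',s,ps,'ang',np.degrees(np.arctan2(*(pt-ps)[[1,0]])))
for z in(.082,.09): print('stem',z,onz(C,(323,288),z))
a,b=onz(C,(314,328),.03),onz(C,(337,200),.03);print('pipe',a,b,np.degrees(np.arctan2(*(b-a)[[1,0]])))
# base plate corners (grey)
for n,u in [('tl',(286,195)),('tr',(378,208)),('br',(360,313)),('bl',(272,301))]: print(n,onz(C,u,.006)[:2])
# regulator housing top corners
for n,u in [('tl',(417,232)),('tr',(535,265)),('bl',(387,332))]: print(n,onz(C,u,.036)[:2])
w=cv2.inRange(h,(0,0,170),(179,60,255));w[:,:395]=0;w[:,530:]=0;w[:245]=0;w[365:]=0
hull=cv2.convexHull(cv2.findNonZero(w));e=cv2.fitEllipse(hull);c=onz(C,e[0],.036);print('dial',e[0],c)
g=cv2.inRange(h,(45,120,50),(85,255,255));g[:,:450]=0;g[300:]=0;g[:240]=0;M=cv2.moments(g);gm=onz(C,(M['m10']/M['m00'],M['m01']/M['m00']),.036);print('green',gm,np.linalg.norm(gm-c),np.degrees(np.arctan2(*(gm-c)[[1,0]])))
p=onz(C,(444,309),.064);print('ptr',p,np.linalg.norm((p-c)[:2]),np.degrees(np.arctan2(*(p-c)[[1,0]])))
cv2.imwrite('pics/dial1.png',cv2.resize(C['im'][225:365,380:540],None,fx=4,fy=4,interpolation=cv2.INTER_CUBIC))
E
```

```text
tip [319.25238 166.81888] [ 0.45865013 -0.21602698  0.082     ] near [322.99225 275.27612] [ 0.4807471  -0.29633373  0.082     ] ang 105.38461600206719
stem 0.082 [ 0.48327531 -0.30679859  0.082     ]
stem 0.09 [ 0.48239286 -0.30334735  0.09      ]
pipe [ 0.49040013 -0.37204819  0.03      ] [ 0.48136953 -0.24568595  0.03      ] 94.08774598657631
tl [ 0.43636303 -0.25644483]
tr [ 0.52264809 -0.24844107]
br [ 0.53490021 -0.35779588]
bl [ 0.44489014 -0.36544599]
tl [ 0.55577592 -0.25580742]
tr [ 0.66822958 -0.26057598]
bl [ 0.55817967 -0.35673461]Traceback (most recent call last):
  File "<stdin>", line 13, in <module>
cv2.error: OpenCV(4.12.0) /io/opencv/modules/imgproc/src/convhull.cpp:143: error: (-215:Assertion failed) total >= 0 && (depth == CV_32F || depth == CV_32S) in function 'convexHull'
```

```bash
python3 g.py 0.4642 -0.2363 0.055 105.4;  python3 - <<'E'
from h import *
C=load('w1');h=cv2.cvtColor(C['im'],cv2.COLOR_BGR2HSV)
w=cv2.inRange(h,(0,0,125),(179,60,255));w[:,:395]=0;w[:,525:]=0;w[:245]=0;w[360:]=0
k=cv2.connectedComponentsWithStats(w);i=1+np.argmax(k[2][1:,4]);w=np.uint8(k[1]==i)
hull=cv2.convexHull(cv2.findNonZero(w));e=cv2.fitEllipse(hull);c=onz(C,e[0],.036);print('dial',e,c)
g=cv2.inRange(h,(45,120,40),(85,255,255));g[:,:450]=0;g[300:]=0;g[:240]=0;M=cv2.moments(g);gm=onz(C,(M['m10']/M['m00'],M['m01']/M['m00']),.036);print('green',gm,np.linalg.norm(gm-c),np.degrees(np.arctan2(*(gm-c)[[1,0]])))
p=onz(C,(444,309),.064);print('ptr',p,np.linalg.norm((p-c)[:2]),np.degrees(np.arctan2(*(p-c)[[1,0]])))
E
```

```text
t 1.5 q6 -0.88 yaw 103.46 shift [ 2.660e-02 -1.000e-04  1.644e-01] turn [-0.0001  0.0003 -0.0339] rows 4.0
dial ((460.2823791503906, 304.1699523925781), (99.49612426757812, 115.7553939819336), 67.23982238769531) [ 0.6160801 -0.3129094  0.036    ]
green [ 0.61773896 -0.27313174  0.036     ] 0.03981223889729161 87.61196551232742
ptr [ 0.59007992 -0.30952982  0.064     ] 0.02621891190348218 172.59403935265146
```

```bash
python3 -m jog '[[[0.026,0,0.04],[0,0,-0.034]],[[0.026,0,0.08],[0,0,-0.034]],[[0.026,0,0.12],[0,0,-0.034]],[[0.026,0,0.15],[0,0,-0.034]],[[0.026,0,0.164],[0,0,-0.034]]]' 1 40 >/dev/null;  python3 -m jog '[[[0,0,0],[0,0,0]],[[0,0,0],[0,0,0]],[[0,0,0],[0,0,0]],[[0,0,0],[0,0,0]],[[0,0,0],[0,0,0]]]' 0 40; python3 -m jog '[[[0,0,0],[0,0,0]],[[0,0,0],[0,0,0]],[[0,0,0],[0,0,0]],[[0,0,0],[0,0,0]],[[0,0,0],[0,0,0]]]'
```

```text
t: 2.5
tool_pos: [0.4654, -0.2365, 0.0568]
tool_rot: [1.9, 2.5, -0.001]
contact_force: [-6.2, -1.8, 8.1]
opening: 0.0134
grip_force: 44.2
t: 3.0
tool_pos: [0.4652, -0.2366, 0.0568]
tool_rot: [1.901, 2.499, -0.001]
contact_force: [-3.0, -0.2, 5.4]
opening: 0.0132
grip_force: 42.5
```

```bash
for i in 1 2; do python3 -m jog '[[[-0.0007,-0.0100,0],[0,0,-0.14]],[[-0.0028,-0.0199,0],[0,0,-0.28]],[[-0.0062,-0.0294,0],[0,0,-0.42]],[[-0.0110,-0.0382,0],[0,0,-0.56]],[[-0.0169,-0.0464,0],[0,0,-0.70]]]'; done; python3 -m jog '[[[0,-0.0015,0],[0,0,-0.02]],[[0,-0.003,0],[0,0,-0.04]],[[0,-0.003,0],[0,0,-0.04]],[[0,-0.003,0],[0,0,-0.04]]]'; python3 g.py 0 0 0 0
```

```text
t: 3.5
tool_pos: [0.4238, -0.2654, 0.0568]
tool_rot: [-0.92, -3.002, 0.002]
contact_force: [-5.5, -1.0, 8.1]
opening: 0.0135
grip_force: 43.3
t: 4.0
tool_pos: [0.4108, -0.3142, 0.0568]
tool_rot: [0.165, -3.133, 0.003]
contact_force: [-8.7, 3.2, 9.1]
opening: 0.0129
grip_force: 43.3
t: 4.4
tool_pos: [0.4108, -0.3142, 0.0566]
tool_rot: [0.215, -3.129, -0.008]
contact_force: [-12.4, 8.8, 15.4]
opening: 0.0134
grip_force: 55.0
t 4.4 q6 -2.5 yaw -172.14 shift [0.3637 0.3671 0.0602] turn [ 0.0074  0.0075 -3.0045] rows 21.0
```

```bash
python3 -m jog '[[[0,0,0],[0,0,0]],[[0,0,0],[0,0,0]],[[0,0,0],[0,0,0]],[[0,0,-0.01],[0,0,0]],[[0,0,-0.05],[0,0,0]]]' 1 40 >/dev/null; python3 -m jog '[[[0,0,-0.05],[0,0,0]],[[0,0,-0.1],[0,0,0]],[[0,0,-0.1],[0,0,0]]]'; python3 g.py 0.58 -0.312 0.21 135
```

```text
t: 5.2
tool_pos: [0.4161, -0.3188, 0.2157]
tool_rot: [-0.22, 3.123, -0.02]
contact_force: [0.4, -0.3, 0.4]
opening: 0.0852
grip_force: 0.0
t 5.2 q6 -2.51 yaw -171.95 shift [-0.1632 -0.0161  0.0075] turn [-0.0079  0.0156  0.9259] rows 7.0
```

```bash
python3 -m jog '[[[-0.04,0,0],[0,0,0.14]],[[-0.08,-0.005,0],[0,0,0.28]],[[-0.12,-0.01,0],[0,0,0.42]],[[-0.163,-0.016,0.006],[0,0,0.56]],[[-0.163,-0.016,0.0075],[-0.006,0.012,0.69]]]'>/dev/null; python3 -m jog '[[[0,0,0],[0,0,0.12]],[[0,0,0],[-0.002,0.004,0.236]],[[0,0,0],[-0.002,0.004,0.236]],[[0,0,0],[-0.002,0.004,0.236]],[[0,0,0],[-0.002,0.004,0.236]]]'; python3 - <<'E'
from h import *
C=cam('wrist');save(C,'w2')
E
python3 g.py 0.616 -0.312 0.038 135
```

```text
t: 6.2
tool_pos: [0.5762, -0.3085, 0.198]
tool_rot: [-1.195, -2.889, -0.01]
contact_force: [0.1, -0.5, 1.1]
opening: 0.0853
grip_force: 0.0
t 6.25 q6 -1.39 yaw 135.04 shift [-0.0334  0.0257  0.1594] turn [ 0.     -0.017   0.0008] rows 4.0
```

View pics/w2.png

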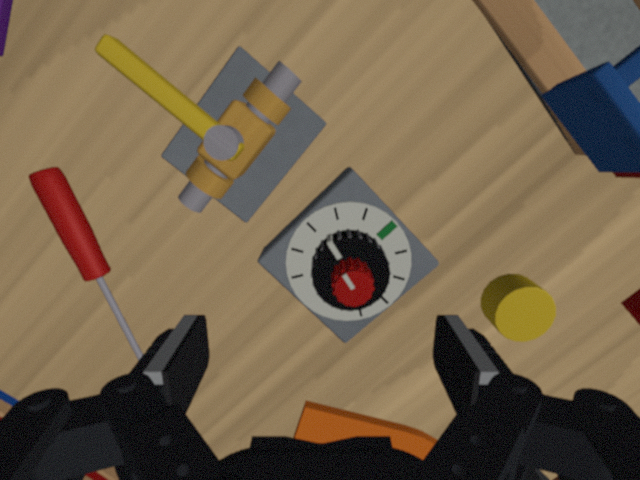

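The lever now lies square across the pipe, from (100,42) to (222,141). The ring pointer runs from (330,241) to (341,259), the green mark is at (387,230), and the red knob's line is at (348,281).

```bash
python3 - <<'E'
from h import *
C=load('w2');h=cv2.cvtColor(C['im'],cv2.COLOR_BGR2HSV);ang=lambda v:np.degrees(np.arctan2(v[1],v[0])).round(2)
w=cv2.inRange(h,(0,0,125),(179,60,255));w[:,:275]=0;w[:,422:]=0;w[:190]=0;w[330:]=0
k=cv2.connectedComponentsWithStats(w);i=1+np.argmax(k[2][1:,4]);w=np.uint8(k[1]==i)
e=cv2.fitEllipse(cv2.convexHull(cv2.findNonZero(w)));c=onz(C,e[0],.036);print('dial',e,c)
g=cv2.inRange(h,(45,120,40),(85,255,255));g[:,:370]=0;g[:,410:]=0;g[250:]=0;g[:210]=0;M=cv2.moments(g);gm=onz(C,(M['m10']/M['m00'],M['m01']/M['m00']),.036);print('green',gm,np.linalg.norm(gm-c),ang(gm-c))
p,q=onz(C,(330.5,241),.064),onz(C,(341,259),.064);print('ptr',p,np.linalg.norm((p-c)[:2]),ang(p-c),ang(p-q))
for n,a,b in [('h',(348,168),(260,262)),('h2',(348,168),(438,264))]: print(n,onz(C,a,.036),onz(C,b,.036),ang(onz(C,b,.036)-onz(C,a,.036)))
m=cv2.inRange(h,(22,150,80),(32,255,255));m[:,230:]=0;m[150:]=0
P=sorted(cv2.boxPoints(cv2.minAreaRect(cv2.findNonZero(m))),key=lambda p:p[0]);t,s=onz(C,np.mean(P[:2],0),.082),onz(C,np.mean(P[2:],0),.082)
print('lev',t,s,ang(t-s)); print('pipe',ang(onz(C,(285,78),.03)-onz(C,(194,198),.03)))
print('plate',[ang(onz(C,b,.006)-onz(C,a,.006)) for a,b in [((163,156),(240,47)),((248,221),(325,124)),((163,156),(248,221)),((240,47),(325,124))]])
i1=onz(C,(342,274),.091);i2=onz(C,(352,287),.091);print('inner',ang(i1-i2),ang(i1-c))
E
```

```text
dial ((348.28875732421875, 260.88677978515625), (118.5933837890625, 125.78074645996094), 79.90166473388672) [ 0.61439851 -0.31299405  0.036     ]
green [ 0.61696492 -0.27240283  0.036     ] 0.04067226921468767 86.38
ptr [ 0.58533014 -0.30619894  0.064     ] 0.02985202485300994 166.84 164.61
h [ 0.55907012 -0.26024418  0.036     ] [ 0.56298192 -0.36583433  0.036     ] -87.88
h2 [ 0.55907012 -0.26024418  0.036     ] [ 0.66945322 -0.26179863  0.036     ] -0.81
lev [ 0.39212676 -0.31287309  0.082     ] [ 0.47500816 -0.30582142  0.082     ] -175.14
pipe 94.82
plate [np.float64(95.05), np.float64(95.42), np.float64(5.73), np.float64(4.24)]
inner 171.39 176.61
```

```bash
python3 -m jog '[[[-0.033,0.024,0.02],[0,-0.017,0]],[[-0.033,0.024,0.06],[0,-0.017,0]],[[-0.033,0.024,0.1],[0,-0.017,0]],[[-0.033,0.024,0.14],[0,-0.017,0]],[[-0.0334,0.0243,0.159],[0,-0.017,0]]]' 1 30 >/dev/null;  python3 -m jog '[[[0,0,0],[0,0,0]],[[0,0,0],[0,0,0]],[[0,0,0],[0,0,0]]]'; python3 g.py 0.615 -0.313 0.038 135; python3 -m jog '[[[0,0,0],[0,0,0]],[[0,0,0],[0,0,0]],[[0,0,0],[0,0,0]],[[0,0,0],[0,0,0]],[[0,0,0],[0,0,0]]]' 0 30
```

```text
t: 7.05
tool_pos: [0.617, -0.3143, 0.0418]
tool_rot: [1.201, 2.898, -0.001]
contact_force: [-1.1, -0.0, 1.1]
opening: 0.0851
grip_force: 0.0
t 7.05 q6 -1.36 yaw 134.98 shift [ 0.0024 -0.0005  0.0038] turn [ 0.0011  0.0051 -0.0003] rows 1.0
t: 7.55
tool_pos: [0.6151, -0.315, 0.0411]
tool_rot: [1.202, 2.901, -0.006]
contact_force: [-4.0, -2.4, 6.7]
opening: 0.0593
grip_force: 32.6
```

```bash
for i in 1 2; do python3 -m jog '[[[0,0,0],[0,0,0.14]],[[0,0,0],[0,0,0.28]],[[0,0,0],[0,0,0.42]],[[0,0,0],[0,0,0.56]],[[0,0,0],[0,0,0.70]]]'; done;  python3 -m jog '[[[0,0,0],[0,0,0]],[[0,0,0],[0,0,0]],[[0,0,0],[0,0,0]]]'; python3 g.py 0.615 -0.313 0.038 55
```

```text
t: 8.05
tool_pos: [0.6153, -0.3149, 0.0411]
tool_rot: [2.13, 2.306, -0.004]
contact_force: [-3.0, -2.5, 6.9]
opening: 0.0592
grip_force: 32.6
t: 8.55
tool_pos: [0.6156, -0.3149, 0.0411]
tool_rot: [2.79, 1.435, -0.001]
contact_force: [-2.3, -3.5, 6.2]
opening: 0.059
grip_force: 32.5
t: 8.85
tool_pos: [0.6156, -0.3149, 0.041]
tool_rot: [2.787, 1.443, -0.001]
contact_force: [-2.4, -2.3, 5.2]
opening: 0.0588
grip_force: 32.5
t 8.85 q6 0.04 yaw 54.75 shift [ 0.0012 -0.0016  0.003 ] turn [ 0.0028  0.002  -0.0044] rows 1.0
```

```bash
python3 -m jog '[[[0,0,0],[0,0,0]],[[0,0,0],[0,0,0]],[[0,0,0],[0,0,0]],[[0,0,-0.03],[0,0,0]],[[0,0,-0.08],[0,0,0]]]' 1 >/dev/null; python3 -m jog '[[[-0.02,0,-0.03],[0,0,0]],[[-0.04,0,-0.06],[0,0,0]],[[-0.04,0,-0.06],[0,0,0]],[[-0.04,0,-0.06],[0,0,0]],[[-0.04,0,-0.06],[0,0,0]]]'; python3 - <<'E'
from h import *
C=cam('wrist');save(C,'w3')
c=np.round(proj(C,(.615,-.314,.05))).astype(int);print(c)
x,y=c;y0=max(y-90,0);x0=x-100
cv2.imwrite('pics/dial3.png',cv2.resize(C['im'][y0:y0+180,x0:x0+200],None,fx=3,fy=3,interpolation=cv2.INTER_CUBIC));print(x0,y0)
E
```

```text
t: 9.85
tool_pos: [0.5915, -0.3446, 0.1762]
tool_rot: [-2.786, -1.444, 0.002]
contact_force: [-0.5, -0.3, -1.5]
opening: 0.0854
grip_force: 0.0
[325 181]
225 91
```

View pics/dial3.png

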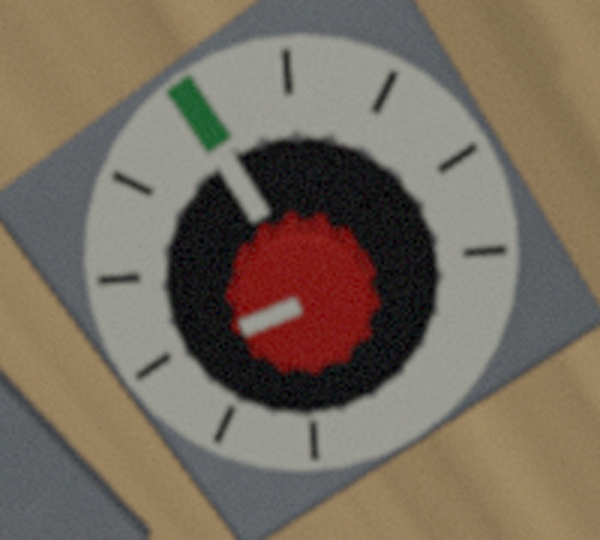

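The pointer, from crop (229,156) to (261,217), now points at the green mark (182,85)–(218,143). I'll compute how far off it is.

```bash
python3 - <<'E'
from h import *
C=load('w3');f=lambda u,v,z:onz(C,(225+u/3,91+v/3),z);ang=lambda v:np.degrees(np.arctan2(v[1],v[0])).round(2)
c=f(302,252,.037);r=f(303,274,.064);print('dial c',c,'ring c',r)
g1,g2=f(182,85,.037),f(218,143,.037);p1,p2=f(229,156,.064),f(261,217,.064);i1,i2=f(240,327,.091),f(300,306,.091)
print('green',ang(g1-g2),ang((g1+g2)/2-c),ang((g1+g2)/2-r),'ptr',ang(p1-p2),ang(p1-r),ang(p1-c),'inner',ang(i1-i2))
t=[((286,50),(290,92)),((394,74),(378,108)),((474,148),(443,168)),((504,250),(466,252)),((98,280),(138,279)),((115,178),(150,190)),((138,377),(169,357)),((219,440),(231,408)),((313,424),(314,458))]
print([ang(f(*a,.037)-f(*b,.037)) for a,b in t])
E
python3 g.py 0.52 0.40 0.25 55
```

```text
dial c [ 0.61714263 -0.31238111  0.037     ] ring c [ 0.61639135 -0.3134151   0.064     ]
green 86.76 91.58 90.49 ptr 82.53 87.07 88.47 inner 164.22
[np.float64(60.5), np.float64(29.68), np.float64(-2.47), np.float64(-32.22), np.float64(146.21), np.float64(126.04), np.float64(177.61), np.float64(-145.9), np.float64(56.76)]
t 9.9 q6 -0.02 yaw 54.8 shift [ 0.5672 -0.4878 -0.0721] turn [-0.0041 -0.0003 -0.0036] rows 16.0
```

```bash
python3 - <<'E'
from h import *
ang=lambda v:np.degrees(np.arctan2(v[1],v[0])).round(2)
def axis(C,m,z):
    p=np.argwhere(m)[:,::-1].astype(float)
    P=np.array([onz(C,u,z)[:2] for u in p]);c=P.mean(0);w,v=np.linalg.eigh(np.cov((P-c).T));return c,v[:,1],len(P)
for n in ['w2','w3']:
    C=load(n);h=cv2.cvtColor(C['im'],cv2.COLOR_BGR2HSV);ctr=np.array([.616,-.3133,0])
    yy,xx=np.mgrid[:480,:640]
    def disc(z,r): 
        q=proj(C,ctr+[0,0,z]);e=proj(C,ctr+[r,0,z]);return (xx-q[0])**2+(yy-q[1])**2<((q-e)**2).sum()
    # ring and knob by colour
    red=cv2.inRange(h,(0,140,60),(8,255,255))|cv2.inRange(h,(172,140,60),(179,255,255));red=(red>0)&disc(.08,.03)
    wh=(h[...,1]<70)&(h[...,2]>125)
    kn=cv2.convexHull(cv2.findNonZero(np.uint8(red)));km=np.zeros((480,640),np.uint8);cv2.fillPoly(km,[kn],1)
    ci,ai,ni=axis(C,wh&(km>0),.091);print(n,'inner',ci,ang(ai),ni,'from ctr',ang(ci-ctr[:2]))
    dm=disc(.064,.030)&(km==0)
    k=cv2.connectedComponentsWithStats(np.uint8(wh&disc(.064,.0285)&(cv2.dilate(km,np.ones((3,3)))==0)))
    for j in range(1,k[0]):
        if k[2][j,4]>15:
            cp,ap,npx=axis(C,k[1]==j,.064);print('  ring blob',cp.round(4),ang(ap),npx,'r',np.linalg.norm(cp-ctr[:2]).round(4),ang(cp-ctr[:2]))
    g=(cv2.inRange(h,(45,90,40),(85,255,255))>0)&disc(.037,.06);cg,ag,ng=axis(C,g,.037);print('  green',cg.round(4),ang(ag),'r',np.linalg.norm(cg-ctr[:2]).round(4),ang(cg-ctr[:2]))
    blk=np.uint8((h[...,2]<60)&disc(.055,.045));s=cv2.minEnclosingCircle(cv2.findNonZero(blk));print('  ring circ',s,onz(C,s[0],.060))
E
```

```text
w2 inner [ 0.60886956 -0.31303729] 165.93 77 from ctr 177.89
  ring blob [ 0.5939 -0.3096] 166.13 71 r 0.0224 170.54
  green [ 0.6168 -0.2725] 89.0 r 0.0408 88.86
  ring circ ((356.5812683105469, 268.7093505859375), 45.59121322631836) [ 0.61640127 -0.30831988  0.06      ]
w3 inner [ 0.60821799 -0.3127614 ] 167.49 115 from ctr 176.04
  ring blob [ 0.6163 -0.2912] 87.53 123 r 0.0221 89.27
  green [ 0.6157 -0.2721] 88.75 r 0.0412 90.41
  ring circ ((325.4144287109375, 177.8618621826172), 66.69757080078125) [ 0.61746725 -0.31126816  0.06      ]
```

```bash
python3 - <<'E'
from h import *
B=load('side0');A=load('scene0');print(onz(B,(200,345),0),onz(A,(470,290),0))
E
python3 -m jog '[[[0,0,-0.04],[0,0,0]],[[0,-0.05,-0.07],[0,0,0]],[[0,-0.1,-0.07],[0,0,0]],[[0,-0.15,-0.07],[0,0,0]],[[0,-0.2,-0.07],[0,0,0]]]'  >/dev/null
python3 -m jog '[[[0.02,-0.04,0],[0,0,0]],[[0.05,-0.08,0],[0,0,0]],[[0.08,-0.12,0],[0,0,0]],[[0.11,-0.16,0],[0,0,0]],[[0.14,-0.19,0],[0,0,0]]]' ; python3 g.py 0.583 0.338 0.2 85.5
```

```text
[0.74407378 0.29002347 0.        ] [0.74814798 0.29111039 0.        ]
t: 10.9
tool_pos: [0.3586, -0.0084, 0.2467]
tool_rot: [-2.788, -1.444, 0.002]
contact_force: [0.6, 0.3, 0.9]
opening: 0.0851
grip_force: 0.0
t 10.9 q6 0.38 yaw 54.77 shift [ 0.4124 -0.0164  0.0466] turn [-2.100e-03 -3.000e-04 -5.363e-01] rows 9.0
```

```bash
python3 -m jog '[[[0.045,0,0],[0,0,-0.08]],[[0.09,0,0],[0,0,-0.16]],[[0.135,0,0],[0,0,-0.24]],[[0.18,0,0],[0,0,-0.32]],[[0.225,-0.005,0.01],[0,0,-0.4]]]' >/dev/null
python3 -m jog '[[[0.035,0.02,0],[0,0,-0.07]],[[0.07,0.04,0.01],[0,0,-0.136]],[[0.1,0.055,0.02],[0,0,-0.136]],[[0.1,0.055,0.02],[0,0,-0.136]],[[0.1,0.055,0.02],[0,0,-0.136]]]';python3 -m jog '[[[0,0,0],[0,0,0]],[[0,0,0],[0,0,0]]]' >/dev/null; cat > bl.py <<'E'
import sys
from h import *
col,n=sys.argv[1:3]
C=cam('wrist');save(C,n);h=cv2.cvtColor(C['im'],cv2.COLOR_BGR2HSV)
lo,hi={'blue':((100,120,50),(125,255,255)),'green':((45,100,40),(85,255,255))}[col]
m=cv2.inRange(h,lo,hi);m=cv2.morphologyEx(m,cv2.MORPH_CLOSE,np.ones((15,15)))
c=max(cv2.findContours(m,0,2)[0],key=cv2.contourArea)
P=np.array([onz(C,p,.032)[:2] for p in c[:,0]],np.float32)
r=cv2.minAreaRect(P*1000);b=cv2.boxPoints(r);e=[b[1]-b[0],b[2]-b[1]];L=max(e,key=np.linalg.norm)
print('ctr',np.round(r[0],1),'size',np.round(r[1],1),'ang',np.degrees(np.arctan2(L[1],L[0]))%180)
E
python3 bl.py blue w4; python3 g.py 0.583 0.338 0.2 85.5
```

```text
t: 11.9
tool_pos: [0.5599, 0.2625, 0.2157]
tool_rot: [-2.304, -2.132, 0.007]
contact_force: [-0.3, -0.6, 0.4]
opening: 0.0855
grip_force: 0.0
ctr [582.8 337.3] size [118.2  36.5] ang 85.28891
t 12.15 q6 0.4 yaw 85.43 shift [0.078  0.016  0.0191] turn [ 0.0008 -0.0005 -0.0012] rows 2.0
```

View pics/w4.png

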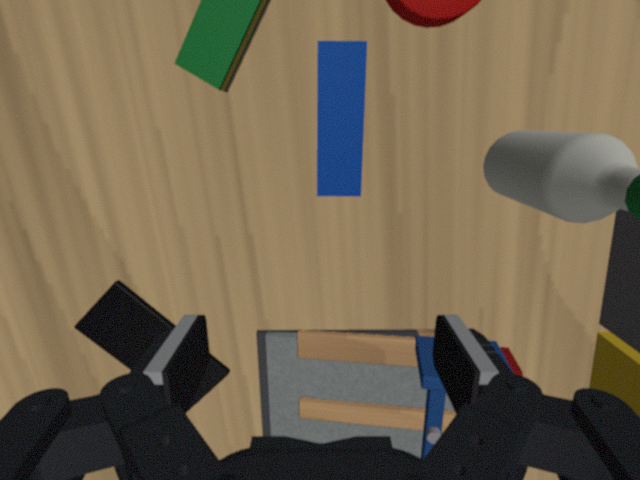

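The blue billet is central at (341,118), measured at (0.583,0.337), angle 85.3° and size 118x37, which agrees with its spec. The ramp's low-left corner is at (258,331). I'll grasp it now.

```bash
python3 -m jog '[[[0.04,0.009,0.03],[0,0,0]],[[0.078,0.016,0.07],[0,0,0]],[[0.078,0.016,0.12],[0,0,0]],[[0.078,0.016,0.17],[0,0,0]],[[0.078,0.016,0.207],[0,0,0]]]' 1 60; python3 -m jog '[[[0,0,0],[0,0,0]],[[0,0,0],[0,0,0]],[[0,0,0.004],[0,0,0]],[[0,0,0.004],[0,0,0]]]'; python3 -m jog '[[[0,0,0],[0,0,0]],[[0,0,0],[0,0,0]],[[0,0,0],[0,0,0]],[[0,0,0],[0,0,0]],[[0,0,0],[0,0,0]]]' 0; python3 -m jog '[[[0,0,0],[0,0,0]],[[0,0,-0.03],[0,0,0]],[[0,0,-0.08],[0,0,0]],[[0,0,-0.12],[0,0,0]],[[0,0,-0.15],[0,0,0]]]'
```

```text
t: 12.65
tool_pos: [0.5823, 0.3382, 0.0094]
tool_rot: [-2.307, -2.132, 0.001]
contact_force: [0.6, 0.4, -0.5]
opening: 0.0854
grip_force: 0.0
t: 13.05
tool_pos: [0.5853, 0.3394, 0.011]
tool_rot: [2.307, 2.131, 0.008]
contact_force: [0.5, -0.2, 0.8]
opening: 0.0851
grip_force: 0.0
t: 13.55
tool_pos: [0.5837, 0.3389, 0.0081]
tool_rot: [2.307, 2.132, 0.002]
contact_force: [1.0, -0.9, 3.3]
opening: 0.0369
grip_force: 62.7
t: 14.05
tool_pos: [0.5835, 0.3388, 0.1599]
tool_rot: [2.307, 2.132, 0.003]
contact_force: [0.6, 0.7, -0.9]
opening: 0.037
grip_force: 62.3
```

```bash
python3 - <<'E'
from h import *
C=load('w4');W=load('w1');A=load('scene0')
zs=.011+.034*np.sin(np.radians(8))+.009
print('corner L',onz(C,(258,332),.011))
for n,u in [('y100',(299,358)),('y48',(300,399)),('y26',(300,418))]: print(n,onz(C,u,zs))
zc=.011+.140*np.sin(np.radians(8))+.009
print('y100 far',onz(C,(417,366),.011+.148*np.sin(np.radians(8))+.009), 'y48 far',onz(C,(424,407),zc),'y26 far',onz(C,(425,429),zc))
print('cornerR w1',onz(W,(364,15),.011),'strip y-100?',onz(W,(415,38),zs),onz(W,(424,5),zs))
E
python3 g.py 0.40 0.10 0.16 -4.7 8
```

```text
corner L [0.486654   0.14035171 0.011     ]
y100 [0.52702914 0.11554467 0.02473189]
y48 [0.52328686 0.06629381 0.02473189]
y26 [0.52096396 0.04221429 0.02473189]
y100 far [0.64143285 0.10802703 0.04059762] y48 far [0.64843325 0.0585801  0.03948423] y26 far [0.64944939 0.03113279 0.03948423]
cornerR w1 [ 0.46733531 -0.09869021  0.011     ] strip y-100? [ 0.50973828 -0.10815013  0.02473189] [ 0.50954787 -0.08491421  0.02473189]
t 14.05 q6 0.49 yaw 85.48 shift [-0.2525 -0.1641 -0.0007] turn [-0.1095  0.1075  1.5711] rows 11.0
```

```bash
python3 -m jog '[[[-0.04,0,-0.02],[0,0,0.14]],[[-0.08,0,-0.02],[0,0,0.28]],[[-0.12,0,-0.02],[0,0,0.42]],[[-0.16,0,-0.02],[0,0,0.56]],[[-0.2,0,-0.02],[0,0,0.70]]]' >/dev/null; python3 -m jog '[[[0,0,0],[0,0,0.14]],[[0,0,0],[0,0,0.28]],[[0,0,0],[0,0,0.42]],[[0,0,0],[0,0,0.56]],[[0,0,0],[0,0,0.70]]]';  python3 g.py 0.55 0.0885 0.12 -4.6 8
```

```text
t: 15.05
tool_pos: [0.5666, 0.139, 0.1761]
tool_rot: [-3.139, -0.135, 0.004]
contact_force: [-0.3, -0.6, -0.7]
opening: 0.0367
grip_force: 62.1
t 15.05 q6 1.6 yaw 4.92 shift [-0.0207  0.0489  0.0561] turn [-0.0116  0.1417  0.1658] rows 2.0
```

```bash
python3 -m jog '[[[-0.01,0.02,0],[-0.005,0.05,0.06]],[[-0.02,0.04,0.02],[-0.008,0.1,0.12]],[[-0.021,0.049,0.056],[-0.0116,0.1417,0.1658]],[[-0.021,0.049,0.056],[-0.0116,0.1417,0.1658]],[[-0.021,0.049,0.056],[-0.0116,0.1417,0.1658]]]'; python3 - <<'E'
from h import *
C=cam('wrist');save(C,'w5')
E
python3 g.py 0.558 0.0882 0.0315 -4.6 8
```

```text
t: 15.55
tool_pos: [0.5499, 0.0886, 0.1203]
tool_rot: [3.127, -0.115, 0.217]
contact_force: [1.1, -0.5, -0.0]
opening: 0.037
grip_force: 62.2
t 15.6 q6 1.68 yaw -4.21 shift [-0.0064  0.0002  0.0908] turn [-0.0016 -0.0024  0.0068] rows 2.0
```

View pics/w5.png

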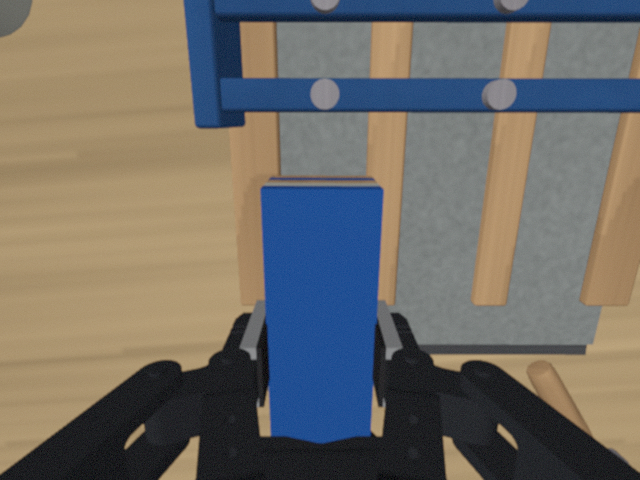

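The billet is held level and aligned in front of the left lane, with its front end at v=180. The strip ends are at v≈305, the bed's low edge at v≈346, and the left lane's strip edges at u≈279 and u≈369.

```bash
cat > ramp.py <<'E'
from h import *
from scipy.spatial.transform import Rotation as Ro
yaw=-4.6
def RR(yaw=yaw): return (Ro.from_euler('z',yaw,degrees=True)*Ro.from_euler('y',-8,degrees=True)).as_matrix()
O=np.array([.7067,.0020,.011+.224*np.sin(np.radians(8))])
def rp(C,uv,z,yaw=yaw,O=O):
    R=RR(yaw);c=R.T@(C['c']-O);r=R.T@ray(C,uv);return (c+r*(z-c[2])/r[2])[:2]
E
python3 - <<'E'
from ramp import *
C=load('w5')
def s(n,l,z): print(n,[np.round(rp(C,u,z)*1000,1) for u in l])
s('lowedge -224',[(430,346),(590,346)],0)
s('strip start -190',[(243,305),(278,305),(396,305),(475,305),(507,305),(584,305),(630,305)],.009)
s('beam lower edge -69 top62',[(245,111),(600,111)],.062)
s('strip edges up (y100,48,26,-26,-48) at v=175',[(280,170),(368,170),(403,170),(494,170),(528,170)],.009)
s('billet front',[(262,183),(381,183)],.1)
s('beam2 -32',[(260,19),(600,19)],.062)
E
```

```text
lowedge -224 [array([-227. ,   -3.8]), array([-226.2, -118.3])]
strip start -190 [array([-190.9,  126.6]), array([-190.8,  103.2]), array([-190.2,   24.6]), array([-189.9,  -28. ]), array([-189.7,  -49.3]), array([-189.4, -100.5]), array([-189.2, -131. ])]
beam lower edge -69 top62 [array([-69.7, 108.9]), array([-68.8, -47.8])]
strip edges up (y100,48,26,-26,-48) at v=175 [array([-101.7,   99.6]), array([-101.4,   47.1]), array([-101.3,   26.2]), array([-101. ,  -28.1]), array([-100.8,  -48.3])]
billet front [array([-95.6,  96.8]), array([-95.3,  53. ])]
beam2 -32 [array([-33.6, 100.7]), array([-32.8, -39.8])]
```

```bash
python3 -m jog '[[[-0.006,0,0.03],[0,0,0.006]],[[-0.006,0,0.06],[0,0,0.006]],[[-0.006,0,0.08],[0,0,0.006]],[[-0.006,0,0.089],[0,0,0.006]],[[-0.006,0,0.089],[0,0,0.006]]]';python3 -m jog '[[[0,0,0],[0,0,0]],[[0,0,0],[0,0,0]],[[0,0,0],[0,0,0]]]'; python3 g.py 0.558 0.0882 0.0315 -4.6 8
```

```text
t: 16.1
tool_pos: [0.5583, 0.0885, 0.0326]
tool_rot: [3.127, -0.124, 0.222]
contact_force: [0.2, -0.8, -0.4]
opening: 0.0366
grip_force: 62.3
t: 16.4
tool_pos: [0.5586, 0.0881, 0.034]
tool_rot: [3.127, -0.125, 0.226]
contact_force: [-0.3, 0.4, -0.3]
opening: 0.0371
grip_force: 62.3
t 16.4 q6 1.69 yaw -4.6 shift [-0.001  -0.      0.0024] turn [-0.0015 -0.0047 -0.    ] rows 1.0
```

Lower until contact, then release.

```bash
python3 -m jog '[[[0,0,0.002],[0,0,0]],[[0,0,0.004],[0,0,0]],[[0,0,0.004],[0,0,0]]]';python3 -m jog '[[[0,0,0],[0,0,0]],[[0,0,0],[0,0,0]],[[0,0,0],[0,0,0]],[[0,0,-0.03],[0,0,0]],[[0,0,-0.07],[0,0,0]]]' 0.62; python3 -m jog '[[[-0.03,0,-0.02],[0,0,0]],[[-0.07,0,-0.02],[0,0,0]],[[-0.08,0,-0.02],[0,0,0]],[[-0.08,0,-0.02],[0,0,0]],[[-0.08,0,-0.02],[0,0,0]]]' 0;  python3 - <<'E'
from h import *
C=cam('wrist');save(C,'w6')
E
python3 - <<'E'
from ramp import *
R=RR();print('behind pos',O+R@np.array([-.245,.074,.012]),'end',O+R@np.array([-.133,.074,.012]))
C=load('w6');h=cv2.cvtColor(C['im'],cv2.COLOR_BGR2HSV);m=cv2.inRange(h,(100,120,50),(125,255,255))
k=cv2.connectedComponentsWithStats(m)
for j in range(1,k[0]):
    if k[2][j,4]>1500:
        x,y,w,hh,a=k[2][j];print((x,y,w,hh,a),rp(C,(x,y+hh),.032),rp(C,(x+w,y+hh),.032),rp(C,(x,y),.032),rp(C,(x+w,y),.032))
E
```

```text
t: 16.7
tool_pos: [0.5585, 0.088, 0.0296]
tool_rot: [3.127, -0.126, 0.223]
contact_force: [-4.1, -0.2, 5.7]
opening: 0.0371
grip_force: 63.1
t: 17.2
tool_pos: [0.5458, 0.0885, 0.0953]
tool_rot: [3.127, -0.126, 0.212]
contact_force: [0.4, -1.1, 0.3]
opening: 0.0529
grip_force: 0.0
t: 17.7
tool_pos: [0.4672, 0.0952, 0.1064]
tool_rot: [3.127, -0.126, 0.224]
contact_force: [0.6, 0.2, 0.0]
opening: 0.0001
grip_force: 0.0
behind pos [0.46913584 0.09535309 0.01996058] end [0.57968861 0.08645823 0.03554797]
(np.int32(282), np.int32(0), np.int32(80), np.int32(236), np.int32(17328)) [-0.21899898  0.09662846] [-0.21900993  0.05170223] [-0.10293602  0.09309488] [-0.10298279  0.05530287]
```

```bash
python3 g.py 0.469 0.0953 0.020 -4.6 8; python3 -m jog '[[[-0.01,0,0.03],[0,0,0]],[[-0.01,0,0.06],[0,0,0]],[[-0.01,0,0.085],[0,0,0]],[[-0.01,0,0.085],[0,0,0]],[[-0.01,0,0.085],[0,0,0]]]'; python3 g.py 0.580 0.0864 0.0355 -4.6 8
```

```text
t 17.75 q6 1.71 yaw -4.62 shift [-0.0109 -0.0001  0.0859] turn [-0.0012 -0.0032 -0.0003] rows 2.0
t: 18.25
tool_pos: [0.4692, 0.0951, 0.0207]
tool_rot: [3.127, -0.126, 0.221]
contact_force: [0.3, 0.4, 0.1]
opening: 0.0002
grip_force: 0.0
t 18.25 q6 1.72 yaw -4.62 shift [ 0.1121 -0.0003  0.001 ] turn [-0.001  -0.0013 -0.0004] rows 3.0
```

Push gently at 20 mm/row, slowing near the stop.

```bash
python3 -m jog '[[[0.02,0,0],[0,0,0]],[[0.035,0,0],[0,0,0]],[[0.05,0,0],[0,0,0]],[[0.065,0,0.001],[0,0,0]],[[0.08,0,0.001],[0,0,0]]]'; python3 -m jog '[[[0.01,0,0],[0,0,0]],[[0.018,0,0],[0,0,0]],[[0.024,0,0],[0,0,0]],[[0.028,0,0],[0,0,0]],[[0.03,0,0],[0,0,0]]]'; python3 -m jog '[[[0.002,0,0],[0,0,0]],[[0.004,0,0],[0,0,0]],[[0.004,0,0],[0,0,0]]]'; python3 g.py 0.580 0.0864 0.0355 -4.6 8
```

```text
t: 18.75
tool_pos: [0.5499, 0.0888, 0.0334]
tool_rot: [3.127, -0.126, 0.227]
contact_force: [-0.5, -0.2, 0.1]
opening: -0.0003
grip_force: 0.3
t: 19.25
tool_pos: [0.5774, 0.0865, 0.0353]
tool_rot: [3.127, -0.126, 0.222]
contact_force: [-2.2, 0.4, 1.4]
opening: -0.0
grip_force: 0.6
t: 19.55
tool_pos: [0.581, 0.0861, 0.0355]
tool_rot: [3.127, -0.126, 0.221]
contact_force: [-1.0, -0.8, 0.6]
opening: 0.0
grip_force: 0.4
t 19.55 q6 1.69 yaw -4.6 shift [-0.001  -0.0002 -0.0001] turn [-0.0011 -0.0017 -0.0001] rows 1.0
```

Keep nudging until the force climbs.

```bash
for i in 1 2 3 4; do python3 -m jog '[[[0.001,0,0],[0,0,0]],[[0.002,0,0],[0,0,0]],[[0.002,0,0],[0,0,0]]]' | grep -E 'pos|contact'; done
```

```text
tool_pos: [0.5811, 0.0862, 0.0353]
contact_force: [-9.0, 0.1, 4.6]
tool_pos: [0.5811, 0.0862, 0.0347]
contact_force: [-13.7, 1.4, 7.2]
tool_pos: [0.5811, 0.0862, 0.0342]
contact_force: [-20.2, 0.8, 10.7]
tool_pos: [0.5811, 0.0862, 0.0342]
contact_force: [-27.4, 1.1, 17.5]
```

```bash
python3 -m jog '[[[-0.015,0,0],[0,0,0]],[[-0.05,0,-0.01],[0,0,0]],[[-0.06,0,-0.05],[0,0,0]],[[-0.06,0,-0.1],[0,0,0]],[[-0.06,0,-0.14],[0,0,0]]]' ; python3 -m jog '[[[0,0,0],[0,0,0]],[[0,0,0],[0,0,0]]]' 1 >/dev/null; python3 - <<'E'
from ramp import *
C=cam('wrist');save(C,'w7');h=cv2.cvtColor(C['im'],cv2.COLOR_BGR2HSV)
P=np.round([proj(C,O+RR()@np.array([x,y,.032])) for x in(-.12,0) for y in(.093,.055)],1);print(P.tolist())
for x in (-.14,-.135,-.13,-.128,-.126,-.124,-.122,-.12,-.118,-.116,-.11):
    u=proj(C,O+RR()@np.array([x,.074,.032])).astype(int);print(x,u,h[u[1],u[0]])
E
python3 g.py 0.509 0.430 0.2 55.8
```

```text
t: 21.25
tool_pos: [0.5101, 0.0918, 0.1694]
tool_rot: [3.127, -0.125, 0.226]
contact_force: [1.0, -0.8, -0.2]
opening: -0.0001
grip_force: 0.0
[[293.7, 145.7], [351.0, 145.6], [289.2, -70.4], [355.7, -70.5]]
-0.14 [322 176] [ 60   7 117]
-0.135 [322 168] [ 75   8 124]
-0.13 [322 161] [ 90  11 116]
-0.128 [322 157] [ 90   6 118]
-0.126 [322 154] [ 80  13 122]
-0.124 [322 151] [ 83   9 120]
-0.122 [322 148] [103  25 121]
-0.12 [322 145] [108 194 137]
-0.118 [322 142] [107 201 138]
-0.116 [322 139] [107 207 138]
-0.11 [322 129] [109 187 142]
t 21.5 q6 1.7 yaw -4.61 shift [-0.0233 -0.3372 -0.0365] turn [ 0.0739 -0.1295 -1.0524] rows 8.0
```

View pics/w7.png

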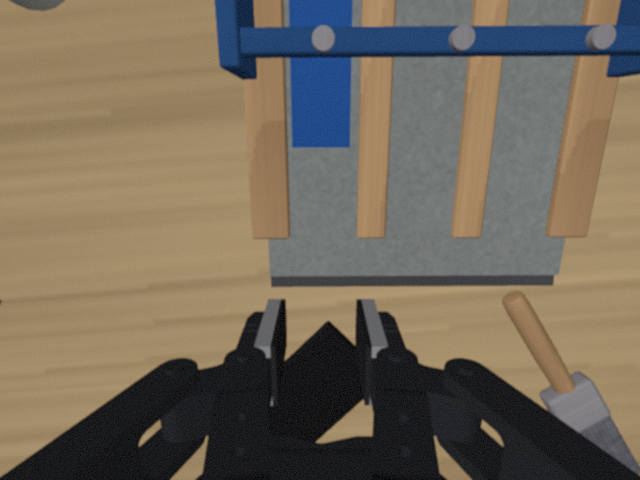

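The blue billet is home and straight in the left lane: its rear edge is at v≈146, which is where x=-120 projects. The brush handle end at (515,300) sits below the right lane, so the green billet goes in the middle lane.

```bash
python3 -m jog '[[[0,-0.045,-0.02],[0.01,-0.02,-0.13]],[[0,-0.09,-0.03],[0.02,-0.04,-0.26]],[[0,-0.13,-0.03],[0.03,-0.06,-0.39]],[[0,-0.17,-0.03],[0.04,-0.08,-0.52]],[[0,-0.21,-0.035],[0.05,-0.09,-0.65]]]' 1 >/dev/null; python3 g.py 0.475 0.38 0.2 55.8
```

```text
t 22.0 q6 1.4 yaw 33.06 shift [ 0.0039 -0.09   -0.0025] turn [ 0.0169 -0.037  -0.397 ] rows 3.0
```

```bash
python3 -m jog '[[[0,-0.03,0],[0.005,-0.01,-0.13]],[[0.002,-0.06,0],[0.01,-0.02,-0.26]],[[0.004,-0.09,0],[0.017,-0.037,-0.397]],[[0.004,-0.09,0],[0.017,-0.037,-0.397]],[[0.004,-0.09,0],[0.017,-0.037,-0.397]]]' 1;python3 -m jog '[[[0,0,0],[0,0,0]],[[0,0,0],[0,0,0]]]' >/dev/null; python3 bl.py green w8;  python3 g.py 0.509 0.430 0.2 55.8
```

```text
t: 22.5
tool_pos: [0.4759, 0.379, 0.1986]
tool_rot: [2.779, 1.462, 0.004]
contact_force: [0.2, 0.5, -0.2]
opening: 0.0849
grip_force: 0.0
ctr [506.3 430.5] size [118.9  37.4] ang 55.577316
t 22.75 q6 1.15 yaw 55.39 shift [ 0.0606 -0.0031  0.0011] turn [ 0.0031 -0.0047 -0.0071] rows 2.0
```

```bash
python3 -m jog '[[[0.04,-0.004,0.03],[0,-0.004,-0.003]],[[0.0595,-0.0056,0.07],[0,-0.004,-0.003]],[[0.0595,-0.0056,0.12],[0,-0.004,-0.003]],[[0.0595,-0.0056,0.165],[0,-0.004,-0.003]],[[0.0595,-0.0056,0.192],[0.002,-0.004,-0.003]]]' 1 60 >/dev/null; python3 -m jog '[[[0,0,0],[0,0,0]],[[0,0,0.002],[0,0,0]],[[0,0,0.002],[0,0,0]]]'; python3 -m jog '[[[0,0,0],[0,0,0]],[[0,0,0],[0,0,0]],[[0,0,0],[0,0,0]],[[0,0,0],[0,0,0]],[[0,0,0],[0,0,0]]]' 0; python3 -m jog '[[[0,0,0],[0,0,0]],[[0,0,-0.03],[0,0,0]],[[0,0,-0.08],[0,0,0]],[[0,0,-0.12],[0,0,0]],[[0,0,-0.16],[0,0,0]]]'; python3 g.py 0.53 0.02 0.15 -4.6 8
```

```text
t: 23.55
tool_pos: [0.5088, 0.4328, 0.0103]
tool_rot: [2.778, 1.466, 0.01]
contact_force: [0.3, -0.2, 0.4]
opening: 0.0851
grip_force: 0.0
t: 24.05
tool_pos: [0.5077, 0.4325, 0.0088]
tool_rot: [2.778, 1.467, 0.006]
contact_force: [0.2, -0.3, 5.7]
opening: 0.0368
grip_force: 63.3
t: 24.55
tool_pos: [0.506, 0.4314, 0.1679]
tool_rot: [2.777, 1.467, -0.0]
contact_force: [-0.0, 0.7, -1.2]
opening: 0.037
grip_force: 62.5
t 24.55 q6 1.19 yaw 55.67 shift [-0.3262  0.2519  0.0182] turn [-0.0728  0.1266  1.0502] rows 9.0
```

```bash
python3 -m jog '[[[-0.04,0.02,-0.03],[-0.01,0.01,0.13]],[[-0.075,0.05,-0.03],[-0.02,0.03,0.26]],[[-0.11,0.08,-0.03],[-0.03,0.05,0.39]],[[-0.145,0.11,-0.03],[-0.04,0.06,0.52]],[[-0.18,0.14,-0.03],[-0.045,0.08,0.65]]]' >/dev/null; python3 g.py 0.53 0.018 0.15 -4.6 8
```

```text
t 25.05 q6 1.5 yaw 18.18 shift [-0.0518  0.1778  0.0448] turn [-0.0288  0.0464  0.3954] rows 4.0
```

```bash
python3 -m jog '[[[-0.013,0.04,0],[-0.01,0.01,0.1]],[[-0.026,0.08,0.01],[-0.02,0.02,0.2]],[[-0.04,0.12,0.02],[-0.025,0.03,0.3]],[[-0.052,0.16,0.03],[-0.0288,0.0464,0.395]],[[-0.052,0.178,0.045],[-0.0288,0.0464,0.395]]]' >/dev/null; python3 -m jog '[[[0,0,0],[0,0,0]],[[0,0,0],[0,0,0]]]'; python3 - <<'E'
from ramp import *
print(O+RR()@np.array([-.145,0,.010]),O+RR()@np.array([-.145,0,.07]))
C=cam('wrist');save(C,'w9')
E
python3 g.py 0.5627 0.0137 0.031 -4.6 8
```

```text
t: 25.75
tool_pos: [0.5309, 0.0196, 0.1498]
tool_rot: [3.127, -0.119, 0.216]
contact_force: [0.6, 0.4, -1.3]
opening: 0.037
grip_force: 62.5
[0.5621864  0.01362729 0.03189736] [0.55386291 0.01429698 0.09131344]
t 25.8 q6 1.54 yaw -4.29 shift [0.0147 0.0042 0.1229] turn [-0.0014 -0.0001  0.0054] rows 3.0
```

View pics/w9.png

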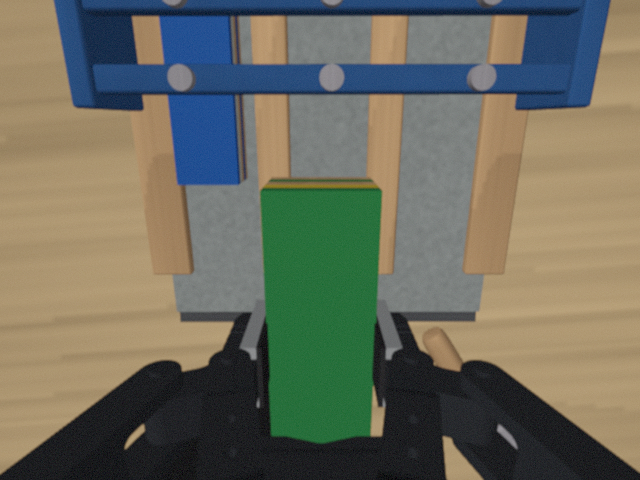

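The green billet is held square at (320,310) over the foot of the middle lane, with the blue still home at (207,140). Lower it.

```bash
python3 -m jog '[[[0.01,0.004,0.03],[0,0,0.005]],[[0.0145,0.0042,0.06],[0,0,0.005]],[[0.0145,0.0042,0.09],[0,0,0.005]],[[0.0145,0.0042,0.115],[0,0,0.005]],[[0.0145,0.0042,0.122],[0,0,0.005]]]'; python3 -m jog '[[[0,0,0],[0,0,0]],[[0,0,0.001],[0,0,0]],[[0,0,0.002],[0,0,0]]]'; python3 g.py 0.5627 0.0137 0.031 -4.6 8
```

```text
t: 26.3
tool_pos: [0.5608, 0.0147, 0.0312]
tool_rot: [3.128, -0.122, 0.209]
contact_force: [-31.3, 2.8, 41.3]
opening: 0.0369
grip_force: 68.3
t: 26.6
tool_pos: [0.5639, 0.0137, 0.0318]
tool_rot: [3.127, -0.124, 0.223]
contact_force: [-5.2, 2.0, 8.3]
opening: 0.0371
grip_force: 64.0
t 26.6 q6 1.54 yaw -4.54 shift [-0.0013  0.0001  0.0006] turn [-0.0014 -0.0027  0.001 ] rows 1.0
```

```bash
python3 -m jog '[[[0,0,0],[0,0,0]],[[0,0,0],[0,0,0]],[[0,0,0],[0,0,0]],[[0,0,-0.03],[0,0,0]],[[0,0,-0.07],[0,0,0]]]' 0.62 >/dev/null; python3 -m jog '[[[-0.03,0,-0.02],[0,0,0]],[[-0.07,0,-0.02],[0,0,0]],[[-0.086,0,-0.02],[0,0,0]],[[-0.086,0,-0.02],[0,0,0]],[[-0.086,0,-0.02],[0,0,0]]]' 0;  python3 - <<'E'
from ramp import *
print(O+RR()@np.array([-.232,0,.012]),O+RR()@np.array([-.131,0,.012]))
C=cam('wrist');save(C,'w10');h=cv2.cvtColor(C['im'],cv2.COLOR_BGR2HSV)
k=cv2.connectedComponentsWithStats(cv2.inRange(h,(45,100,40),(85,255,255)))
j=1+np.argmax(k[2][1:,4]);x,y,w,hh,a=k[2][j];print((x,y,w,hh,a),rp(C,(x,y+hh),.032),rp(C,(x+w,y+hh),.032),rp(C,(x,y),.032),rp(C,(x+w,y),.032))
E
python3 g.py 0.4768 0.0205 0.022 -4.6 8
```

```text
t: 27.6
tool_pos: [0.4661, 0.0206, 0.1077]
tool_rot: [3.126, -0.126, 0.223]
contact_force: [0.6, -0.2, -0.1]
opening: -0.0
grip_force: 0.0
[0.47603314 0.02055902 0.02176983] [0.57572805 0.01253775 0.03582632]
(np.int32(279), np.int32(0), np.int32(80), np.int32(224), np.int32(16435)) [-0.20720259  0.02366981] [-0.20722192 -0.02093601] [-0.09785423  0.02007608] [-0.09789883 -0.01779168]
t 27.65 q6 1.53 yaw -4.61 shift [-0.0021 -0.0007  0.0864] turn [-0.0008 -0.0025 -0.0002] rows 2.0
```

```bash
python3 -m jog '[[[-0.002,-0.0007,0.03],[0,0,0]],[[-0.002,-0.0007,0.06],[0,0,0]],[[-0.002,-0.0007,0.086],[0,0,0]],[[-0.002,-0.0007,0.086],[0,0,0]],[[-0.002,-0.0007,0.086],[0,0,0]]]'; python3 -m jog '[[[0.015,0,0],[0,0,0]],[[0.03,0,0],[0,0,0]],[[0.045,0,0],[0,0,0]],[[0.06,0,0],[0,0,0]],[[0.073,0,0],[0,0,0]]]'; python3 -m jog '[[[0.01,0,0],[0,0,0]],[[0.016,0,0],[0,0,0]],[[0.022,0,0],[0,0,0]],[[0.026,0,0],[0,0,0]],[[0.028,0,0],[0,0,0]]]';  for i in 1 2 ; do python3 -m jog '[[[0.001,0,0],[0,0,0]],[[0.002,0,0],[0,0,0]],[[0.002,0,0],[0,0,0]]]' | grep -E 'pos|contact'; done
```

```text
t: 28.15
tool_pos: [0.4763, 0.0206, 0.0219]
tool_rot: [3.127, -0.126, 0.219]
contact_force: [0.4, 0.7, 0.7]
opening: -0.0001
grip_force: 0.0
t: 28.65
tool_pos: [0.5501, 0.0147, 0.0346]
tool_rot: [3.126, -0.125, 0.225]
contact_force: [-1.1, 0.6, 1.0]
opening: -0.0001
grip_force: 0.8
t: 29.15
tool_pos: [0.5755, 0.0127, 0.0361]
tool_rot: [3.127, -0.125, 0.22]
contact_force: [-6.6, -0.4, 3.4]
opening: -0.0001
grip_force: 3.1
tool_pos: [0.5755, 0.0127, 0.0354]
contact_force: [-6.7, 0.1, 4.3]
tool_pos: [0.5756, 0.0128, 0.0349]
contact_force: [-13.2, 0.0, 7.0]
```

One more nudge, then back off and check everything (scene cameras and wrist).

```bash
python3 -m jog '[[[0.001,0,0],[0,0,0]],[[0.002,0,0],[0,0,0]],[[0.002,0,0],[0,0,0]]]' | grep -E 'pos|contact';  python3 -m jog '[[[-0.015,0,0],[0,0,0]],[[-0.045,0,-0.01],[0,0,0]],[[-0.06,0,-0.05],[0,0,0]],[[-0.06,0,-0.1],[0,0,0]],[[-0.06,0,-0.14],[0,0,0]]]' >/dev/null; python3 -m jog '[[[0,0,0],[0,0,0]],[[0,0,-0.04],[0,0,0]],[[0,0,-0.06],[0,0,0]],[[0,0,-0.06],[0,0,0]]]' 1; python3 - <<'E'
from h import *
C=cam('wrist');save(C,'w11');save(cam('scene'),'scene1')
E
python3 g.py 0.4115 -0.3115 0.2 184.9
```

```text
tool_pos: [0.5756, 0.0128, 0.0343]
contact_force: [-19.7, -0.1, 9.7]
t: 30.95
tool_pos: [0.4961, 0.0189, 0.2302]
tool_rot: [3.125, -0.125, 0.233]
contact_force: [0.4, 0.1, 0.8]
opening: 0.058
grip_force: 0.0
t 31.05 q6 1.53 yaw -4.6 shift [-0.059   0.3361  0.0173] turn [-0.2097 -0.016   2.9688] rows 20.0
```

View pics/w11.png

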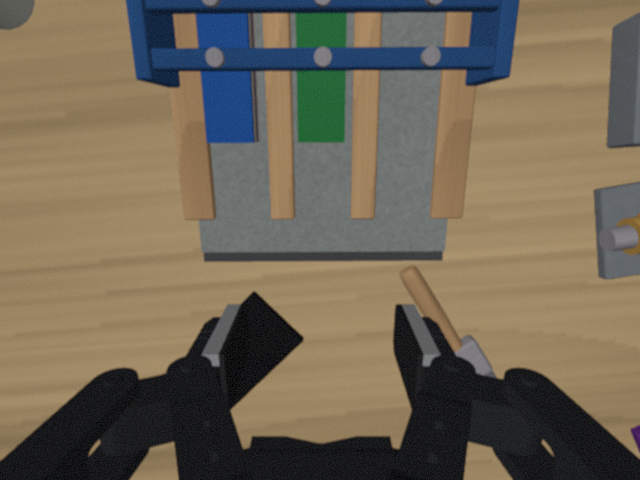

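View pics/scene1.png

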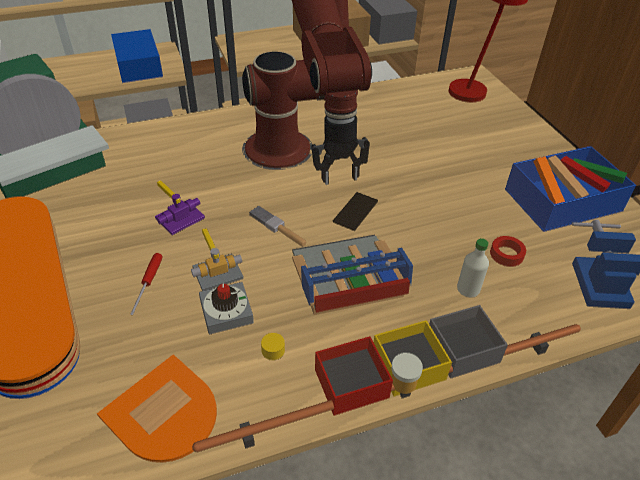

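Both billets are home with level rear edges (v≈142), in the left and middle lanes. The valve is shut, and the scene view shows no orange billet on the table. Next is opening the valve half way, gripping with tool x pointing toward the hub (yaw 4.9°).

```bash
python3 -m jog '[[[0,0.045,0],[0,-0.05,-0.06]],[[-0.01,0.09,0],[0,-0.1,-0.12]],[[-0.02,0.135,0],[0,-0.138,-0.165]],[[-0.03,0.18,0],[0,-0.138,-0.165]],[[-0.04,0.22,0],[0,-0.138,-0.165]]]' 1 40 >/dev/null;  python3 g.py 0.4116 -0.3118 0.12 4.9
```

```text
t 31.55 q6 0.91 yaw 4.82 shift [-0.0334  0.1101  0.0988] turn [ 0.0086  0.0015 -0.0014] rows 4.0
```

```bash
python3 -m jog '[[[-0.01,0.04,0],[0.0086,0.0015,-0.001]],[[-0.02,0.08,0],[0.0086,0.0015,-0.001]],[[-0.033,0.11,0.02],[0.0086,0.0015,-0.001]],[[-0.0334,0.1101,0.06],[0.0086,0.0015,-0.001]],[[-0.0334,0.1101,0.0988],[0.0086,0.0015,-0.001]]]' 1 40 >/dev/null;python3 -m jog '[[[0,0,0],[0,0,0]],[[0,0,0],[0,0,0]]]';  python3 g.py 0.4116 -0.3118 0.055 4.9
```

```text
t: 32.25
tool_pos: [0.4124, -0.3097, 0.1211]
tool_rot: [-3.138, -0.134, -0.001]
contact_force: [0.2, -0.9, 0.4]
opening: 0.0851
grip_force: 0.0
t 32.25 q6 0.7 yaw 4.89 shift [-0.001   0.0021  0.0661] turn [-0.001  -0.0004 -0.0002] rows 2.0
```

```bash
python3 -m jog '[[[0,0.002,0.02],[0,0,0]],[[-0.001,0.002,0.045],[0,0,0]],[[-0.001,0.002,0.066],[0,0,0]],[[-0.001,0.002,0.066],[0,0,0]]]' >/dev/null;  python3 -m jog '[[[0,0,0],[0,0,0]],[[0,0,0],[0,0,0]],[[0,0,0],[0,0,0]],[[0,0,0],[0,0,0]],[[0,0,0],[0,0,0]]]' 0 40; python3 -m jog '[[[0.0007,-0.0100,0],[0,0,0.14]],[[0.0028,-0.0199,0],[0,0,0.28]],[[0.0062,-0.0294,0],[0,0,0.42]],[[0.0110,-0.0382,0],[0,0,0.56]],[[0.0169,-0.0464,0],[0,0,0.70]]]';python3 -m jog '[[[0.0003,-0.0061,0],[0,0,0.0854]],[[0.0003,-0.0061,0],[0,0,0.0854]],[[0.0003,-0.0061,0],[0,0,0.0854]],[[0.0003,-0.0061,0],[0,0,0.0854]]]'; python3 g.py 0.4116 -0.3118 0.055 -40.1; python3 -m jog '[[[0,0,0],[0,0,0]],[[0,0,0],[0,0,0]],[[0,0,0],[0,0,0]],[[0,0,0],[0,0,0]],[[0,0,-0.04],[0,0,0]]]' 1 >/dev/null;  python3 -m jog '[[[-0.02,0,-0.05],[0,0,0]],[[-0.03,0,-0.1],[0,0,0]],[[-0.03,0,-0.12],[0,0,0]],[[-0.03,0,-0.12],[0,0,0]],[[-0.03,0,-0.12],[0,0,0]]]' ; python3 - <<'E'
from h import *
C=cam('wrist');save(C,'w12')
E
```

```text
t: 33.15
tool_pos: [0.413, -0.3132, 0.0577]
tool_rot: [3.136, 0.134, 0.006]
contact_force: [-0.7, -0.8, 6.4]
opening: 0.0129
grip_force: 45.0
t: 33.65
tool_pos: [0.4261, -0.2661, 0.0578]
tool_rot: [2.988, -0.958, 0.009]
contact_force: [1.6, -4.0, -0.2]
opening: 0.0134
grip_force: 43.3
t: 34.05
tool_pos: [0.4298, -0.2614, 0.0578]
tool_rot: [2.95, -1.076, 0.009]
contact_force: [-0.1, -3.4, 3.0]
opening: 0.013
grip_force: 43.9
t 34.05 q6 1.58 yaw -40.08 shift [0.0185 0.0503 0.0029] turn [-0.0002 -0.0059  0.0004] rows 2.0
t: 35.05
tool_pos: [0.4059, -0.2407, 0.217]
tool_rot: [2.95, -1.077, 0.007]
contact_force: [-1.3, 0.1, 0.2]
opening: 0.0852
grip_force: 0.0
```

View pics/w12.png

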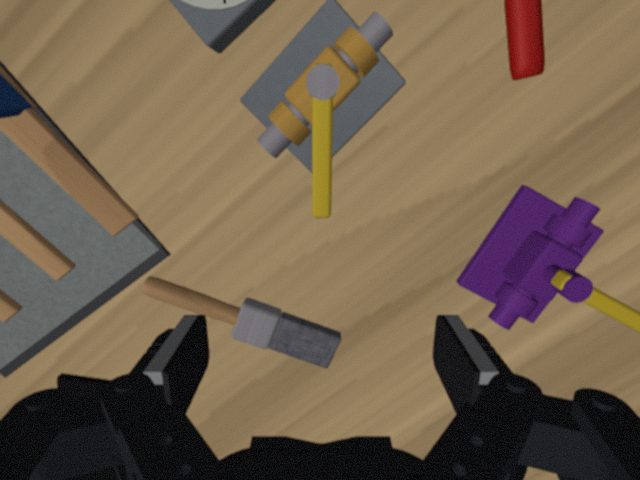

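The lever now runs from (323,83) to (321,215), roughly diagonal to the pipe, (275,140)–(375,28). I'll measure its angle.

```bash
python3 - <<'E'
from h import *
ang=lambda v:np.degrees(np.arctan2(v[1],v[0])).round(2)
C=load('w12');h=cv2.cvtColor(C['im'],cv2.COLOR_BGR2HSV)
m=cv2.inRange(h,(22,150,80),(32,255,255));m[:,:300]=0;m[:,345:]=0;m[:102]=0;m[230:]=0
P=sorted(cv2.boxPoints(cv2.minAreaRect(cv2.findNonZero(m))),key=lambda p:p[1]);s,t=[onz(C,np.mean(x,0),.082) for x in (P[:2],P[2:])]
print('lever',ang(t-s),t,'pipe',ang(onz(C,(273,140),.03)-onz(C,(378,28),.03)))
print('plate',[ang(onz(C,b,.006)-onz(C,a,.006)) for a,b in [((335,0),(241,99)),((405,82),(310,175)),((241,99),(310,175)),((335,0),(405,82))]])
S=cam('scene');save(S,'scene2');print('dt',ctrl.get_obs()['t'])
E
```

```text
lever 139.96 [ 0.41315839 -0.24730365  0.082     ] pipe 94.69
plate [np.float64(92.84), np.float64(93.82), np.float64(-177.92), np.float64(-175.55)]
dt 35.15
```

```bash
python3 - <<'E'
from h import *
a=load('scene1')['im'].astype(int);C=cam('scene');b=C['im'].astype(int)
d=np.abs(a-b).max(2)
for n,(x0,y0,x1,y1) in dict(ramp=(290,230,420,315),reg=(200,280,255,335),brush=(245,200,290,240)).items(): print(n,(d[y0:y1,x0:x1]>50).sum())
print(job.finish_job())
E
```

```text
ramp 0
reg 0
brush 0
the job is handed in; nothing more can be done
None
```

The job is handed in: I shut the valve first, then set the ring pointer to within about 1° of the green mark with the red knob unmoved. The blue and green billets, the only two on the table, are hard against the top stop, and the valve was then opened to 44.9° (half way) and left there.

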